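# Re-shelve a row of archive registers in reverse order

## Task

Move the four black registers out of the steel holders into the empty wooden rack, one to each bay, so that the row ends up in reverse order: seen from the robot, the one that stood furthest left comes to stand furthest right, and so on. Lower each one gently until it stands upright on the floor of its bay, never dropping it, and do not disturb the mug.

Things in the scene. Friction and masses are not known exactly. Their poses are not given: they have to be found in the camera images.
- register_a: Loose rigid hard-backed register (black book, white blank spine label), the largest: tallest and thickest of four, about 340 g; starts upright in holder_a. 96 mm along x (spine at +x), 40 mm thick along y, 132 mm tall along z. Origin: centre of its underside. Grip it across the thickness near the top edge.
- register_b: Loose rigid hard-backed register (black book, white blank spine label), the second largest of four, about 270 g; starts upright in holder_b. 92 mm along x (spine at +x), 34 mm thick along y, 122 mm tall along z. Origin: centre of its underside. Grip it across the thickness near the top edge.
- register_c: Loose rigid hard-backed register (black book, white blank spine label), the third largest of four, about 210 g; starts upright in holder_c. 88 mm along x (spine at +x), 28 mm thick along y, 112 mm tall along z. Origin: centre of its underside. Grip it across the thickness near the top edge.
- register_d: Loose rigid hard-backed register (black book, white blank spine label), the smallest: lowest and thinnest of four, about 150 g; starts upright in holder_d. 84 mm along x (spine at +x), 22 mm thick along y, 102 mm tall along z. Origin: centre of its underside. Grip it across the thickness near the top edge.
- holder_a: Fixed steel holder, start of register_a; four alike, 74 mm apart side by side in shuffled order on an 8 mm strip (the old row). 124 (x) by 72 (y) mm; origin: centre of underside; x away from the robot, y along the row to the robot's left (within 12 degrees). Floor 4 mm thick; side walls 45 mm high, 64 mm apart inside; end lips 12 mm high, 116 mm apart.
- holder_b: Fixed steel holder, start of register_b; four alike, 74 mm apart side by side in shuffled order on an 8 mm strip (the old row). 124 (x) by 72 (y) mm; origin: centre of underside; x away from the robot, y along the row to the robot's left (within 12 degrees). Floor 4 mm thick; side walls 45 mm high, 64 mm apart inside; end lips 12 mm high, 116 mm apart.
- holder_c: Fixed steel holder, start of register_c; four alike, 74 mm apart side by side in shuffled order on an 8 mm strip (the old row). 124 (x) by 72 (y) mm; origin: centre of underside; x away from the robot, y along the row to the robot's left (within 12 degrees). Floor 4 mm thick; side walls 45 mm high, 64 mm apart inside; end lips 12 mm high, 116 mm apart.
- holder_d: Fixed steel holder, start of register_d; four alike, 74 mm apart side by side in shuffled order on an 8 mm strip (the old row). 124 (x) by 72 (y) mm; origin: centre of underside; x away from the robot, y along the row to the robot's left (within 12 degrees). Floor 4 mm thick; side walls 45 mm high, 64 mm apart inside; end lips 12 mm high, 116 mm apart.
- rack: Fixed empty wooden rack left or right of the old row, 130 (x) by 304 (y) mm. Origin: centre of underside; x away from the robot, y along the bays to the robot's left (within 12 degrees). Four bays centred at y = -111, -37, 37, 111 mm, 66 mm clear; floor 8 mm above origin; dividers 8 mm thick, tops 55 mm above origin; end lips 12 mm above the floor, 118 mm apart.
- mug: White mug, 80 mm across and 90 mm tall with a handle at its +y, standing beyond the racks as seen from the robot: a bystander. Origin: centre of its underside.

How it is judged:
At the end, for the whole second after the job is handed in: All four registers stand in the rack, one in each bay, in the reverse of the left-to-right order of the holders they started in; each on the bay floor (its underside within 6 mm of it), within 25 mm of the bay's middle in x, upright within 0.12 rad, at rest; the mug within 20 mm of where it was (x of register_a in the frame of rack between -0.025 and 0.025 m and z of register_a in the frame of rack between 0.002 and 0.014 m and y of register_a in the frame of rack between -0.144 and 0.144 m and angle between each of register_a, register_b, register_c, register_d's own z axis and vertical below 0.12 rad and linear speed of each of register_a, register_b, register_c, register_d below 0.02 m/s and angular speed of each of register_a, register_b, register_c, register_d below 0.1 rad/s and x of register_b in the frame of rack between -0.025 and 0.025 m and z of register_b in the frame of rack between 0.002 and 0.014 m and y of register_b in the frame of rack between -0.144 and 0.144 m and x of register_c in the frame of rack between -0.025 and 0.025 m and z of register_c in the frame of rack between 0.002 and 0.014 m and y of register_c in the frame of rack between -0.144 and 0.144 m and x of register_d in the frame of rack between -0.025 and 0.025 m and z of register_d in the frame of rack between 0.002 and 0.014 m and y of register_d in the frame of rack between -0.144 and 0.144 m and ((y of holder_b in the frame of holder_a above 0 m and ((y of register_b in the frame of rack below -0.074 m and y of register_a in the frame of rack above -0.074 m) or (y of register_b in the frame of rack below 0 m and y of register_a in the frame of rack above 0 m) or (y of register_b in the frame of rack below 0.074 m and y of register_a in the frame of rack above 0.074 m))) or (y of holder_b in the frame of holder_a below 0 m and ((y of register_a in the frame of rack below -0.074 m and y of register_b in the frame of rack above -0.074 m) or (y of register_a in the frame of rack below 0 m and y of register_b in the frame of rack above 0 m) or (y of register_a in the frame of rack below 0.074 m and y of register_b in the frame of rack above 0.074 m)))) and ((y of holder_c in the frame of holder_a above 0 m and ((y of register_c in the frame of rack below -0.074 m and y of register_a in the frame of rack above -0.074 m) or (y of register_c in the frame of rack below 0 m and y of register_a in the frame of rack above 0 m) or (y of register_c in the frame of rack below 0.074 m and y of register_a in the frame of rack above 0.074 m))) or (y of holder_c in the frame of holder_a below 0 m and ((y of register_a in the frame of rack below -0.074 m and y of register_c in the frame of rack above -0.074 m) or (y of register_a in the frame of rack below 0 m and y of register_c in the frame of rack above 0 m) or (y of register_a in the frame of rack below 0.074 m and y of register_c in the frame of rack above 0.074 m)))) and ((y of holder_c in the frame of holder_b above 0 m and ((y of register_c in the frame of rack below -0.074 m and y of register_b in the frame of rack above -0.074 m) or (y of register_c in the frame of rack below 0 m and y of register_b in the frame of rack above 0 m) or (y of register_c in the frame of rack below 0.074 m and y of register_b in the frame of rack above 0.074 m))) or (y of holder_c in the frame of holder_b below 0 m and ((y of register_b in the frame of rack below -0.074 m and y of register_c in the frame of rack above -0.074 m) or (y of register_b in the frame of rack below 0 m and y of register_c in the frame of rack above 0 m) or (y of register_b in the frame of rack below 0.074 m and y of register_c in the frame of rack above 0.074 m)))) and ((y of holder_d in the frame of holder_a above 0 m and ((y of register_d in the frame of rack below -0.074 m and y of register_a in the frame of rack above -0.074 m) or (y of register_d in the frame of rack below 0 m and y of register_a in the frame of rack above 0 m) or (y of register_d in the frame of rack below 0.074 m and y of register_a in the frame of rack above 0.074 m))) or (y of holder_d in the frame of holder_a below 0 m and ((y of register_a in the frame of rack below -0.074 m and y of register_d in the frame of rack above -0.074 m) or (y of register_a in the frame of rack below 0 m and y of register_d in the frame of rack above 0 m) or (y of register_a in the frame of rack below 0.074 m and y of register_d in the frame of rack above 0.074 m)))) and ((y of holder_d in the frame of holder_b above 0 m and ((y of register_d in the frame of rack below -0.074 m and y of register_b in the frame of rack above -0.074 m) or (y of register_d in the frame of rack below 0 m and y of register_b in the frame of rack above 0 m) or (y of register_d in the frame of rack below 0.074 m and y of register_b in the frame of rack above 0.074 m))) or (y of holder_d in the frame of holder_b below 0 m and ((y of register_b in the frame of rack below -0.074 m and y of register_d in the frame of rack above -0.074 m) or (y of register_b in the frame of rack below 0 m and y of register_d in the frame of rack above 0 m) or (y of register_b in the frame of rack below 0.074 m and y of register_d in the frame of rack above 0.074 m)))) and ((y of holder_d in the frame of holder_c above 0 m and ((y of register_d in the frame of rack below -0.074 m and y of register_c in the frame of rack above -0.074 m) or (y of register_d in the frame of rack below 0 m and y of register_c in the frame of rack above 0 m) or (y of register_d in the frame of rack below 0.074 m and y of register_c in the frame of rack above 0.074 m))) or (y of holder_d in the frame of holder_c below 0 m and ((y of register_c in the frame of rack below -0.074 m and y of register_d in the frame of rack above -0.074 m) or (y of register_c in the frame of rack below 0 m and y of register_d in the frame of rack above 0 m) or (y of register_c in the frame of rack below 0.074 m and y of register_d in the frame of rack above 0.074 m)))) and distance of mug from where it was at the start of the episode below 0.02 m); the robot touches nothing.
It fails at once if a register dropped into the rack instead of being set down (moving faster than 0.5 m/s within 25 mm of the bay floor) ((z of register_a in the frame of rack between 0 and 0.033 m and x of register_a in the frame of rack between -0.065 and 0.065 m and y of register_a in the frame of rack between -0.152 and 0.152 m and linear speed of register_a above 0.5 m/s) or (z of register_b in the frame of rack between 0 and 0.033 m and x of register_b in the frame of rack between -0.065 and 0.065 m and y of register_b in the frame of rack between -0.152 and 0.152 m and linear speed of register_b above 0.5 m/s) or (z of register_c in the frame of rack between 0 and 0.033 m and x of register_c in the frame of rack between -0.065 and 0.065 m and y of register_c in the frame of rack between -0.152 and 0.152 m and linear speed of register_c above 0.5 m/s) or (z of register_d in the frame of rack between 0 and 0.033 m and x of register_d in the frame of rack between -0.065 and 0.065 m and y of register_d in the frame of rack between -0.152 and 0.152 m and linear speed of register_d above 0.5 m/s)).
It fails at once if the mug is pushed aside by more than 20 mm or tipped (distance of mug from where it was at the start of the episode above 0.02 m or angle between mug's own z axis and vertical above 0.3 rad).
It also fails if it takes over 125 s, if anything falls off the work surface, if the arm or the gripper's body presses on something with over 40 N, if the wrist force passes 120 N, or if a joint passes its speed limit or range.

## Robot

A 7-joint arm with a two-finger parallel gripper is mounted at the origin on the work surface. World frame = base frame: x ahead of the robot, y to its left, z up, the work surface at z = 0. Lengths are in m, angles in rad, forces in N, time in s.
With the tool pointing down it reaches from about 0.425 to 0.825 m from the base axis. Payload 3.6 kg.
Tool frame: the origin (TCP) lies on the centre line of the jaws, within the pads' length; the fingertips stand 25 mm ahead of it and the grasp point (between the pads) lies 6 mm ahead of it (nose_length is the z of the fingertips in the tool frame, in m); z points along the fingers, y is the line along which they close (so a half turn about z gives the same grasp; the last joint's range is limited). The gripper opens to 85 mm and grips with 20 to 120 N. Pads are 22 mm wide; open, the fingers measure 114 mm over their backs; the gripper's body (76 mm by 85 mm) begins 54 mm behind the grasp point. The pads swing forward as they close: fully open they stand 13 mm farther back than shut.
Start: joints at [-1.141, 0.615, -0.013, 1.423, 0.008, 1.103, -0.04], TCP at [0.286, 0.584, 0.224] pointing down, gripper open.
Joint ranges: [-3.12, 3.12], [-0.3, 2.06], [-1.34, 1.32], [0.26, 2.42], [-1.36, 4.5], [0.01, 1.98], [-2.84, 2.84]. Speed limits (rad/s): [2.79, 2.79, 3.14, 3.14, 3.14, 3.14, 3.14].

## Interface

Orientations are given as [roll, pitch, yaw] about the fixed x, y, z axes, in that order (R = Rz(yaw) Ry(pitch) Rx(roll)).
In Python, from cell import state, grab_frame, get_calibration, hand_in, nose_length gives the robot as it stands.
- The arm moves only by the tool send_rows, never from a script. Its arguments are lists of equal length, an entry for each row: "xyz": the shift along the tool's x, y, z in m, a list of three; "rot": the turn, a rotation vector about the tool's x, y, z in degrees, a list of three; "fingers": the opening, from 0 (shut) to 1 (fully open). In form: {"xyz": [[tx, ty, tz], ...], "rot": [[rx, ry, rz], ...], "fingers": [fingers, ...]}. A call has 1 to 20 rows; each row is the pose to reach, as a shift and turn from the pose commanded when the call began, along the tool's axes at that moment; what a row does not reach only later rows make up. A row lasts 1/12 s, in which the tool goes at most 41.7 mm and 7.16 degrees, less where a joint would pass 70% of its speed; a pose out of reach is approached as far as the arm can. A call with a gripper value outside its range is refused whole. The fingers move at their own pace and stop on an object; the grip force is fixed at half the most. Time passes only in rows, so rows that repeat a pose let the fingers close. It gives the time, the measured TCP pose, the force, the opening and the grip force at its end, in the units of the state.
- state(): the state, without advancing time (a new reading comes with each control period).
- grab_frame(name): name is "scene" or "top" or "wrist"; returns the picture (420x560x3 uint8, blue, green, red); there is no depth.
- get_calibration(name): a dict with "fovy" (degrees; the focal length in pixels is half the picture's height over the tangent of half this angle, whatever the lens; pixels are square), "cx", "cy" (the principal point, pixels), "k1" (the pictures are not rectified: a ray, as slopes to the right and down, at radius r is drawn at 1 + k1 r^2 times it, then the intrinsics apply), "T" (4x4, takes a point from camera to world coordinates); the wrist camera has in their place "mount" (4x4, takes a point from camera to tool coordinates, whose origin is the TCP and whose axes are the flange's). Camera axes: x right, y down, z forward; pixel columns grow to the right and rows downward; lengths in m; the calibration is good to about 2 mm. A picture is of the moment at which its call begins: read the wrist's pose just before it. get_calibration takes no time and is no camera call.
- hand_in(): hands the job in; it is judged then, once.
The state is a dict: "time": time; "q": joint angles; "joint_velocities": joint speeds; "joint_efforts": joint torques, N m; "ee_pos": TCP position; "ee_rot": TCP orientation; "ft_force": force on the tool from outside, world axes, zero at the start; "wrist_torque": the same for the moment, N m; "opening": finger opening in m; "grasp_force": force on a finger pad.
Only numpy, scipy, OpenCV 4.12 (cv2) and the standard library are available. Lean on these libraries where they do the work, as an engineer would, in place of code of your own. Each camera call takes 0.05 s, during which the arm holds its last target. There are 200 camera calls.

## Working session

There is one attempt and no reset: what is moved stays moved. The work goes in short steps, Python scripts to look and compute and a tool call to move; the robot and the scene stay as the last step left them, time stands still between calls to the robot, and variables do not carry over. Pictures are saved under pics/ and viewed, at most 14 in all, crops included, and the job is handed in when it is done.

Besides the shell and the picture viewer there is one more tool, called after "Request:" as name(argument=value, ...) on one line, values as JSON. send_rows: Moves the arm, as the interface text tells. Its arguments: {"type":"object","properties":{"xyz":{"type":"array","items":{"type":"array","items":{"type":"number"}}},"rot":{"type":"array","items":{"type":"array","items":{"type":"number"}}},"fingers":{"type":"array","items":{"type":"number"}}},"required":["xyz","rot","fingers"]}

```bash
mkdir -p pics; python3 - <<'E'
from cell import *
import cv2
for n in("top","scene"):
    cv2.imwrite(f"pics/{n}0.png",grab_frame(n)); print(get_calibration(n))
print(get_calibration("wrist"),state(),nose_length)
E
```

```text
{'fovy': 46.25668046749757, 'cx': 279.77307006581833, 'cy': 210.99471273068852, 'k1': -0.0927134107282116, 'T': array([[-0.01084122, -0.99581189,  0.09078078,  0.54130435],
       [-0.99991976,  0.0102013 , -0.00751018,  0.00291417],
       [ 0.00655265, -0.09085491, -0.99584258,  1.10314242],
       [ 0.        ,  0.        ,  0.        ,  1.        ]])}
{'fovy': 48.331539794014695, 'cx': 279.6555932393679, 'cy': 203.87978180826858, 'k1': -0.060435984735951784, 'T': array([[ 0.8397297 ,  0.39223099, -0.3755115 ,  1.01503172],
       [ 0.54282647, -0.58865307,  0.59902169, -0.5667158 ],
       [ 0.01390888, -0.70685388, -0.70722283,  0.71186132],
       [ 0.        ,  0.        ,  0.        ,  1.        ]])}
{'fovy': 65.9043685787706, 'cx': 280.65793857677596, 'cy': 208.83082315197578, 'k1': 0.02569312615895697, 'mount': array([[ 7.44573342e-05, -9.58478616e-01, -2.85164405e-01,
         7.23764977e-02],
       [ 9.99999997e-01,  7.11440798e-05,  2.19776897e-05,
        -9.68261601e-04],
       [-7.77386370e-07, -2.85164406e-01,  9.58478618e-01,
        -1.49744908e-01],
       [ 0.00000000e+00,  0.00000000e+00,  0.00000000e+00,
         1.00000000e+00]])} {'time': 0.1, 'q': array([-1.14147855,  0.6158482 , -0.01261713,  1.42474728,  0.00812613,
        1.10342334, -0.04040945]), 'joint_velocities': array([-0.000514  , -0.00243828, -0.00061996, -0.00381002, -0.00143264,
       -0.00025168,  0.0011036 ]), 'joint_efforts': array([ 1.13273705e-03, -4.70385075e+01,  2.60171117e-01, -1.71570808e+01,
        1.00891039e-02,  5.86626222e-03, -1.27898571e-05]), 'ee_pos': array([0.28580979, 0.58299646, 0.22323449]), 'ee_rot': array([-3.13921773e+00,  5.37321952e-05,  2.68584333e+00]), 'ft_force': array([ 0.13885508,  0.28857981, -0.48009705]), 'wrist_torque': array([-0.01404706, -0.01830452,  0.04891367]), 'grasp_force': 0.0, 'opening': 0.0853952805985824} 0.025
```

View pics/top0.png

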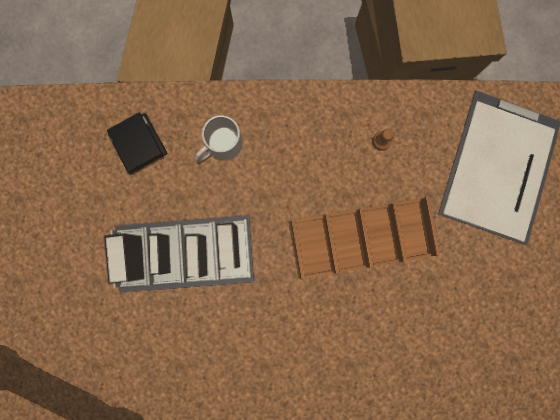

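View pics/scene0.png

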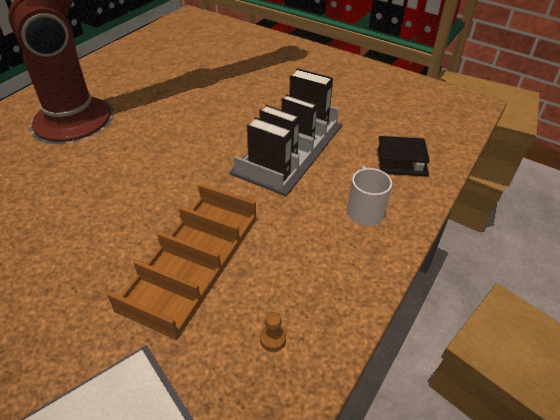

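The top picture shows the old row at about (105-253, 215-292), the rack at (292-437, 198-278) and the mug at (221,137). The scene view shows the four registers upright. I'll enlarge the top view next.

```bash
python3 - <<'E'
import cv2
i=cv2.imread("pics/top0.png")
a=cv2.resize(i[205:300,95:260],None,fx=4.8,fy=4.8,interpolation=cv2.INTER_CUBIC)
a=cv2.convertScaleAbs(a,alpha=1.3,beta=15)
cv2.imwrite("pics/ca.png",a)
a=cv2.resize(i[190:285,285:445],None,fx=5,fy=5,interpolation=cv2.INTER_CUBIC)
cv2.imwrite("pics/cb.png",cv2.convertScaleAbs(a,alpha=1.5,beta=15))
E
```

```text
(no output)
```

View pics/ca.png

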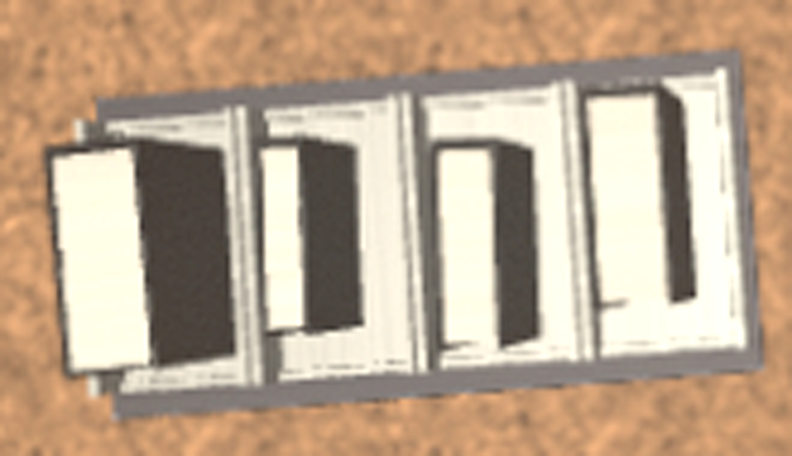

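View pics/cb.png

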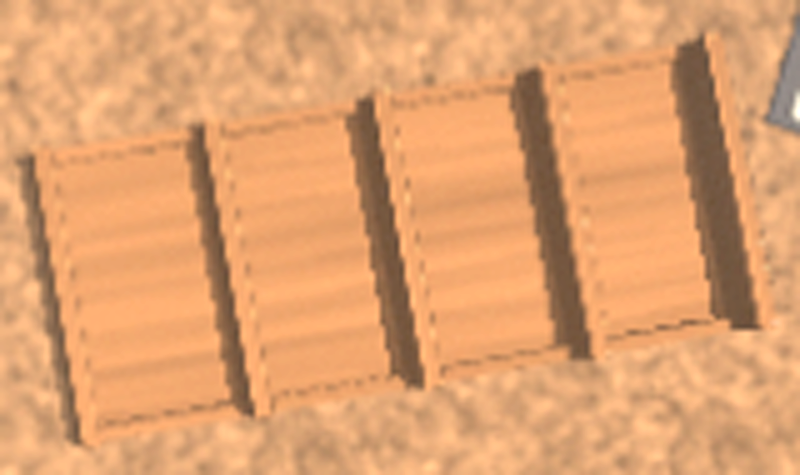

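Left to right, the top widths give the order A, D, C, B. So A goes in the rightmost bay (y = -111), D at -37, C at +37 and B at +111.

```bash
cat > h.py <<'E'
import numpy as np, cv2
from cell import *
from scipy.spatial.transform import Rotation as R
def toolT():
    s=state(); T=np.eye(4); T[:3,:3]=R.from_euler('xyz',s['ee_rot']).as_matrix(); T[:3,3]=s['ee_pos']; return T
def cal(n,tool=None):
    c=get_calibration(n); f=210/np.tan(np.radians(c['fovy']/2))
    T=c['T'] if n!='wrist' else (toolT() if tool is None else tool)@c['mount']
    return np.array([[f,0,c['cx']],[0,f,c['cy']],[0,0,1.]]),c['k1'],T
def px2w(n,uv,z,tool=None):
    K,k1,T=cal(n,tool); uv=np.array(uv,float).reshape(-1,1,2)
    p=cv2.undistortPoints(uv,K,np.array([k1,0,0,0,0]),None,None)[:,0] if 0 else cv2.undistortPointsIter(uv,K,np.array([k1,0,0,0]),None,None,(3,50,1e-9))[:,0]
    d=np.c_[p,np.ones(len(p))]@T[:3,:3].T
    return T[:3,3]+d*((z-T[2,3])/d[:,2])[:,None]
def w2px(n,P,tool=None):
    K,k1,T=cal(n,tool); q=(np.array(P,float)-T[:3,3])@T[:3,:3]
    return cv2.projectPoints(q,np.zeros(3),np.zeros(3),K,np.array([k1,0,0,0]))[0][:,0]
def quad(p): # TL TR BR BL (left=+y, top=+x) -> centre, sizes, yaw of x axis
    p=p[:,:2]; c=p.mean(0); ax=(p[0]+p[1]-p[2]-p[3])/2; ay=(p[0]+p[3]-p[1]-p[2])/2
    return c.round(4),np.linalg.norm(ax).round(4),np.linalg.norm(ay).round(4),np.degrees(np.arctan2(ax[1],ax[0])).round(1),np.degrees(np.arctan2(-ay[0],ay[1])).round(1)
E
python3 - <<'E'
from h import *
B={'A':([(47,147),(137,143),(157,367),(68,374)],.144),'D':([(260,143),(298,141),(303,328),(266,332)],.114),
'C':([(435,143),(492,143),(498,346),(440,350)],.124),'B':([(583,93),(657,90),(670,300),(597,307)],.134)}
for k,(p,z) in B.items(): print(k,*quad(px2w('top',np.array(p)/4.8+[95,205],z)))
print('holders strip',*quad(px2w('top',np.array([(97,100),(740,52),(763,370),(117,420)])/4.8+[95,205],.008)))
print('rack',*quad(px2w('top',np.array([(37,153),(718,33),(770,325),(82,440)])/5+[285,190],.055)))
print('mug',px2w('top',[(221,135)],.09))
E
```

```text
A [0.5383 0.3172] 0.0924 0.0373 6.1 3.2
D [0.5469 0.2504] 0.0788 0.0159 2.2 4.1
C [0.5423 0.1708] 0.0848 0.0239 1.7 1.5
B [0.5614 0.1031] 0.087 0.0302 3.5 3.3
holders strip [0.5472 0.2089] 0.1484 0.3019 4.1 3.9
rack [ 0.5782 -0.1889] 0.1256 0.3005 8.2 8.9
mug [[0.79553576 0.11723228 0.09      ]]
```

```bash
cat >> h.py <<'E'
def go(xyz,yaw): # yaw: row direction in degrees (0 = world y); tool yaw = 180+yaw
    T=toolT(); W=R.from_euler('xyz',[180,0,180+yaw],degrees=True).as_matrix()
    print('shift mm',((np.array(xyz)-T[:3,3])@T[:3,:3]*1000).round(1),'rot deg',np.degrees(R.from_matrix(T[:3,:3].T@W).as_rotvec()).round(2))
E
python3 -c "
from h import *
go([.53,.21,.30],4)"
```

```text
shift mm [-383.4 -227.6  -76.2] rot deg [-1.300e-01 -3.000e-02 -3.011e+01]
```

Request:
send_rows(xyz=[[-40,-24,-40],[-383,-228,-76],[-383,-228,-76]], rot=[[0,0,0],[0,0,-30],[0,0,-30]], fingers=[1,1,1])

```text
time: 0.35
ee_pos: [0.3479, 0.4884, 0.2658]
ee_rot: [3.141, 0.0, 2.945]
ft_force: [1.9, -0.6, 0.4]
opening: 0.0854
grasp_force: 0.0
```

```bash
python3 -c "
from h import *
go([.53,.21,.30],4)"
```

```text
shift mm [-232.9 -237.5  -34.3] rot deg [  0.05   0.03 -15.25]
```

Request:
send_rows(xyz=[[-225,-230,-34],[-225,-230,-34],[-225,-230,-34],[-225,-230,-34],[-225,-230,-34],[-225,-230,-34],[-225,-230,-34],[-225,-230,-34],[-225,-230,-34],[-225,-230,-34],[-225,-230,-34]], rot=[[0,0,-15],[0,0,-15],[0,0,-15],[0,0,-15],[0,0,-15],[0,0,-15],[0,0,-15],[0,0,-15],[0,0,-15],[0,0,-15],[0,0,-15]], fingers=[1,1,1,1,1,1,1,1,1,1,1])

```text
time: 1.27
ee_pos: [0.594, 0.1022, 0.3134]
ee_rot: [-3.142, -0.001, -3.086]
ft_force: [0.9, -0.1, -0.7]
opening: 0.0852
grasp_force: 0.0
```

```bash
python3 - <<'E'
from h import *
T=toolT(); np.save('T1.npy',T); i=grab_frame('wrist'); cv2.imwrite('pics/w1.png',i)
print(state()['ee_pos'],np.degrees(state()['ee_rot']))
cv2.imwrite('pics/w1b.png',cv2.resize(i,(784,588),interpolation=cv2.INTER_CUBIC))
go([.54,-.17,.30],8.5)
E
```

```text
[0.59946015 0.08979528 0.31378038] [-179.39894814    0.27698743 -177.68511646]
shift mm [  70.  -257.    16.1] rot deg [-0.62  0.24 -6.19]
```

View pics/w1b.png

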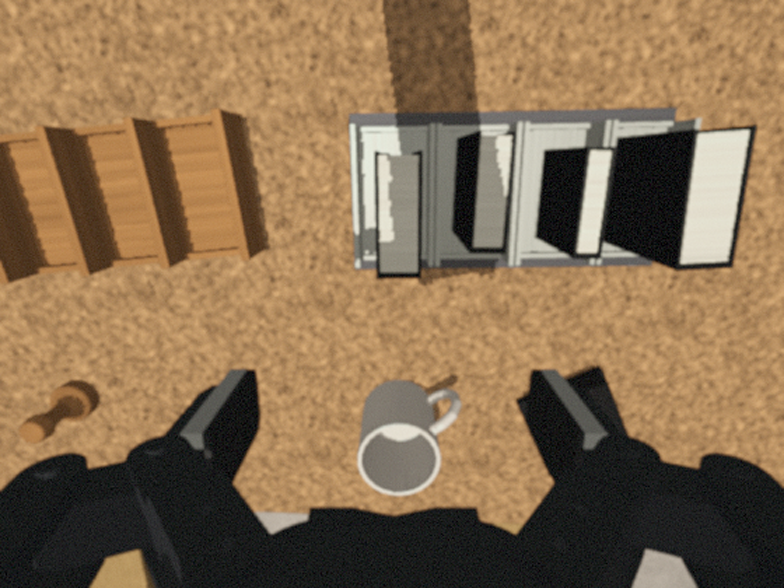

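The wrist view, taken while still in motion, shows A, D, C and B from right to left at (715,195), (595,205), (490,190) and (400,215). The rack is on the left and the mug is clear at (400,440). I'll measure from this picture and compare with the top view.

```bash
python3 - <<'E'
from h import *
T=np.load('T1.npy')
B={'A':([(735,266),(680,267),(695,131),(756,126)],.144),'D':([(601,257),(578,256),(588,150),(613,149)],.114),
'C':([(505,250),(472,250),(485,133),(514,133)],.124),'B':([(421,276),(377,276),(376,152),(422,151)],.134)}
for k,(p,z) in B.items(): print(k,*quad(px2w('wrist',np.array(p)/1.4,z,T)))
print('strip',*quad(px2w('wrist',np.array([(652,266),(355,268),(351,113),(676,109)])/1.4,.008,T)))
print('rack left outer edge top',px2w('wrist',np.array([(262,255),(223,110)])/1.4,.055,T))
go([.53,.317,.30],4)
E
```

```text
A [0.5382 0.3191] 0.0926 0.0382 7.6 5.7
D [0.5475 0.2512] 0.0795 0.0179 4.7 2.8
C [0.5426 0.1722] 0.0835 0.0226 1.5 3.1
B [0.5616 0.1038] 0.0888 0.0324 3.4 3.8
strip [0.5487 0.2106] 0.1485 0.3019 3.8 3.6
rack left outer edge top [[ 0.6134608  -0.01770028  0.055     ]
 [ 0.4920021  -0.04643715  0.055     ]]
shift mm [ 60.3 230.   11.1] rot deg [-0.61  0.27 -1.69]
```

Request:
send_rows(xyz=[[60,230,11],[60,230,11],[60,230,11],[60,230,11],[60,230,11],[60,230,11],[60,230,11],[60,230,11],[60,230,11],[60,230,11],[60,230,11]], rot=[[0,0,0],[0,0,0],[0,0,0],[0,0,0],[0,0,0],[0,0,0],[0,0,0],[0,0,0],[0,0,0],[0,0,0],[0,0,0]], fingers=[0.68,0.68,0.68,0.68,0.68,0.68,0.68,0.68,0.68,0.68,0.68])

```text
time: 2.23
ee_pos: [0.4521, 0.5417, 0.2917]
ee_rot: [-3.14, -0.001, -3.086]
ft_force: [0.5, 0.9, 0.1]
opening: 0.0581
grasp_force: 0.0
```

```bash
python3 -c "
from h import *
print(toolT()[:3,3],state()['joint_velocities'].round(2))
go([.538,.3185,.22],6);go([.538,.3185,.134],6)"
```

```text
[0.45207229 0.54168662 0.29170674] [-0.64  0.51  0.02 -0.92  0.03  0.4  -0.58]
shift mm [ -73.3 -227.6   71.9] rot deg [-0.06 -0.04 -2.79]
shift mm [ -73.4 -227.5  157.9] rot deg [-0.06 -0.04 -2.79]
```

Request:
send_rows(xyz=[[0,0,0],[0,0,0],[0,0,0],[0,0,0],[0,0,0],[0,0,0]], rot=[[0,0,0],[0,0,0],[0,0,0],[0,0,0],[0,0,0],[0,0,0]], fingers=[0.68,0.68,0.68,0.68,0.68,0.68])

```text
time: 2.73
ee_pos: [0.4547, 0.5386, 0.2929]
ee_rot: [-3.141, 0.001, -3.088]
ft_force: [-0.5, -0.4, -0.1]
opening: 0.0581
grasp_force: 0.0
```

```bash
python3 -c "
from h import *
print(toolT()[:3,3],state()['joint_velocities'].round(2))
go([.538,.3185,.22],6);go([.538,.3185,.134],6)"
```

```text
[0.45468215 0.53859777 0.29292591] [-0.    0.   -0.01 -0.    0.   -0.    0.  ]
shift mm [ -71.4 -224.2   73. ] rot deg [-0.01  0.05 -2.94]
shift mm [ -71.3 -224.2  159. ] rot deg [-0.01  0.05 -2.94]
```

I sent millimetres where the interface wants metres, so the moves were clipped at the row limit. From here on I'll use metres.

Request:
send_rows(xyz=[[-0.071,-0.224,0.05],[-0.071,-0.224,0.05],[-0.071,-0.224,0.05],[-0.071,-0.224,0.05],[-0.071,-0.224,0.05],[-0.071,-0.224,0.05],[-0.071,-0.224,0.05],[-0.071,-0.224,0.05],[-0.071,-0.224,0.05],[-0.071,-0.224,0.05],[-0.071,-0.224,0.05],[-0.071,-0.224,0.05]], rot=[[0,0,-3],[0,0,-3],[0,0,-3],[0,0,-3],[0,0,-3],[0,0,-3],[0,0,-3],[0,0,-3],[0,0,-3],[0,0,-3],[0,0,-3],[0,0,-3]], fingers=[0.68,0.68,0.68,0.68,0.68,0.68,0.68,0.68,0.68,0.68,0.68,0.68])

```text
time: 3.73
ee_pos: [0.5362, 0.322, 0.2426]
ee_rot: [3.141, 0.0, -3.031]
ft_force: [0.3, -0.0, -0.0]
opening: 0.058
grasp_force: 0.0
```

```bash
python3 -c "
from h import *
print(toolT()[:3,3],state()['joint_velocities'].round(2))
go([.538,.3185,.134],6)
i=grab_frame('wrist');cv2.imwrite('pics/w2.png',i)"
```

```text
[0.53617124 0.32195447 0.24262612] [ 0.   -0.    0.01  0.    0.    0.    0.  ]
shift mm [ -1.4  -3.7 108.6] rot deg [0.05 0.01 0.35]
```

View pics/w2.png

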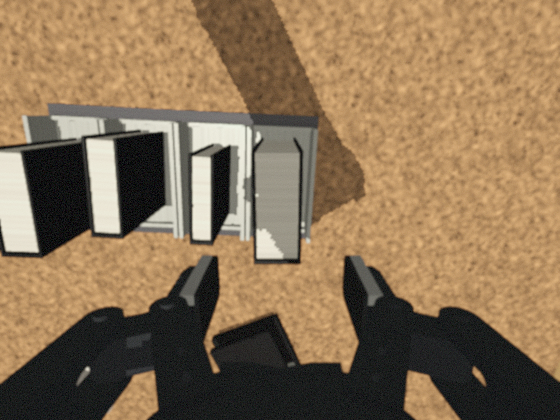

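A is centred at (278,207), and the finger gap is centred near 281. D, C and B are to its left.

```bash
python3 - <<'E'
from h import *
B={'A':([(300,262),(254,262),(253,153),(301,153)],.144),'D':([(213,242),(190,242),(191,150),(216,147)],.114),
'C':([(122,236),(91,235),(87,138),(117,135)],.124)}
for k,(p,z) in B.items(): print(k,*quad(px2w('wrist',p,z)))
E
```

```text
A [0.5388 0.3182] 0.0909 0.0376 6.2 6.3
D [0.5432 0.2519] 0.0856 0.0213 1.2 9.7
C [0.5417 0.1722] 0.0856 0.0255 -0.0 8.0
```

Request:
send_rows(xyz=[[-0.001,-0.004,0.03],[-0.001,-0.004,0.06],[-0.001,-0.004,0.085],[-0.001,-0.004,0.1],[-0.001,-0.004,0.108],[-0.001,-0.004,0.108],[-0.001,-0.004,0.108],[-0.001,-0.004,0.108],[-0.001,-0.004,0.108],[-0.001,-0.004,0.108],[-0.001,-0.004,0.108],[-0.001,-0.004,0.108],[-0.001,-0.004,0.108],[-0.001,-0.004,0.108]], rot=[[0,0,0],[0,0,0],[0,0,0],[0,0,0],[0,0,0],[0,0,0],[0,0,0],[0,0,0],[0,0,0],[0,0,0],[0,0,0],[0,0,0],[0,0,0],[0,0,0]], fingers=[0.68,0.68,0.68,0.68,0.68,0.68,0.68,0.68,0.2,0.2,0.2,0.2,0.2,0.2])

```text
time: 4.95
ee_pos: [0.5399, 0.3152, 0.1383]
ee_rot: [-3.14, 0.004, -3.035]
ft_force: [-1.9, -3.9, 13.1]
opening: 0.0173
grasp_force: 6.5
```

```bash
python3 -c "
from h import *
print(state())
i=grab_frame('wrist');j=grab_frame('scene')[50:200,220:400]
cv2.imwrite('pics/w3.png',np.hstack([i[:,60:500],cv2.resize(j,(360,300)).repeat(1,0) if 0 else cv2.copyMakeBorder(cv2.resize(j,(360,300)),0,120,0,0,0)]))"
```

```text
{'time': 4.95, 'q': array([-0.50438867,  0.66355759, -0.1014288 ,  1.60246279,  0.08495373,
        0.87702101,  1.03921086]), 'joint_velocities': array([ 1.68048357e-03, -1.16051315e-03, -7.48546396e-04,  4.80533562e-04,
       -1.22357395e-05, -1.70443923e-03, -8.79706364e-04]), 'joint_efforts': array([-1.37041960e+00, -3.88705838e+01, -1.80923525e+00, -1.33976707e+01,
       -4.50574486e-01, -1.41926967e+00,  2.72312510e-02]), 'ee_pos': array([0.53985275, 0.31519387, 0.13829131]), 'ee_rot': array([-3.14033246,  0.00382761, -3.03455667]), 'ft_force': array([-1.89208834, -3.93160176, 13.06207309]), 'wrist_torque': array([-1.03048952,  0.55799203, -0.04018849]), 'grasp_force': 6.511263023712672, 'opening': 0.017295371752609222}
```

View pics/w3.png

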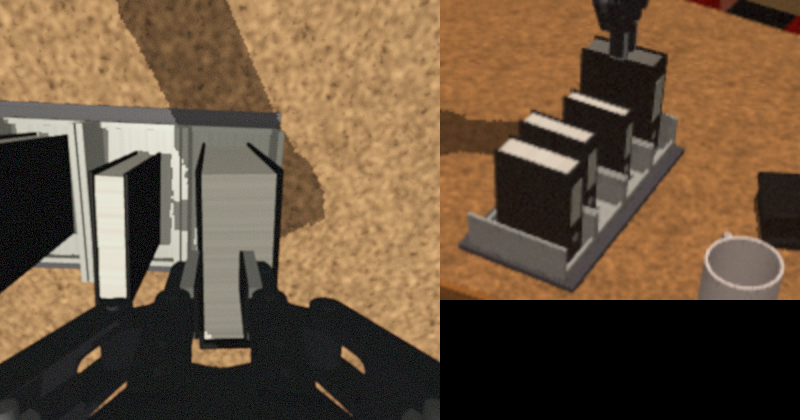

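The wrist picture shows the fingers at (190,280) and (250,280) in the crop, with A's top running on past them. The opening of 17 mm is smaller than the 40 mm book, so this needs a closer look.

```bash
python3 - <<'E'
from h import *
i=cv2.imread('pics/w3.png')
a=cv2.resize(i[130:380,150:330],None,fx=2.35,fy=2.35,interpolation=cv2.INTER_CUBIC)
s=grab_frame('scene')[40:160,270:350]
s=cv2.resize(s,None,fx=4.6,fy=4.6,interpolation=cv2.INTER_CUBIC)
h=max(a.shape[0],s.shape[0]); o=np.zeros((h,a.shape[1]+s.shape[1],3),np.uint8); o[:a.shape[0],:a.shape[1]]=a;o[:s.shape[0],a.shape[1]:]=s
cv2.imwrite('pics/w4.png',cv2.convertScaleAbs(o,alpha=1.6,beta=20)); print(o.shape)
E
```

```text
(588, 791, 3)
```

View pics/w4.png

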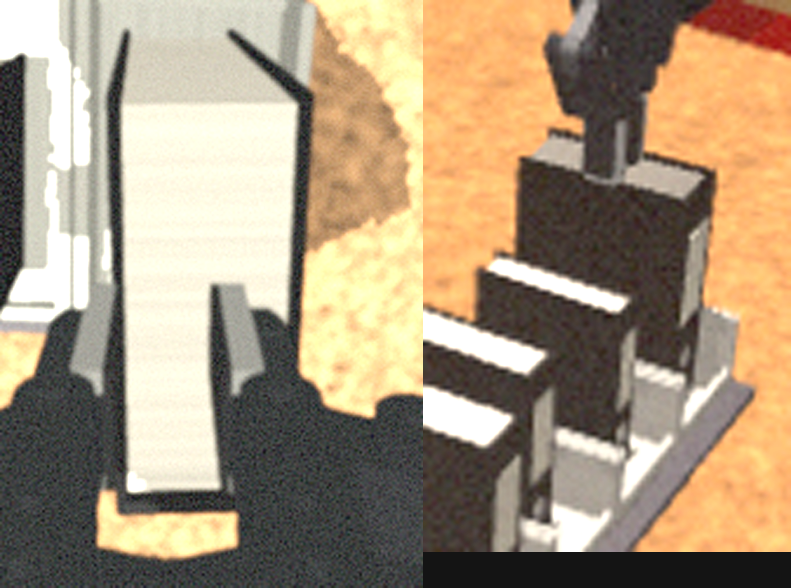

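The tips are standing on top of A. They sit roughly at TCP height rather than 25 mm ahead of it, so the grasps have to go about 27 mm deeper. I'll back off, open the fingers and measure A again.

Request:
send_rows(xyz=[[0,0,-0.02],[0,0,-0.06],[0,0,-0.1],[0,0,-0.1],[0,0,-0.1],[0,0,-0.1],[0,0,-0.1],[0,0,-0.1]], rot=[[0,0,0],[0,0,0],[0,0,0],[0,0,0],[0,0,0],[0,0,0],[0,0,0],[0,0,0]], fingers=[0.2,0.2,0.75,0.75,0.75,0.75,0.75,0.75])

```text
time: 5.77
ee_pos: [0.5375, 0.3159, 0.2327]
ee_rot: [-3.14, -0.003, -3.033]
ft_force: [-0.1, -0.3, 0.6]
opening: 0.0639
grasp_force: 0.0
```

```bash
python3 -c "
from h import *
np.save('T5.npy',toolT());i=grab_frame('wrist');print(state()['ee_pos'],state()['ft_force'],state()['opening'])
cv2.imwrite('pics/w5.png',cv2.resize(i[90:400,:],None,fx=1.42,fy=1.42,interpolation=cv2.INTER_CUBIC))"
```

```text
[0.53757861 0.31606555 0.23282919] [ 0.21621724  0.71555721 -0.48197431] 0.06397518198864378
```

View pics/w5.png

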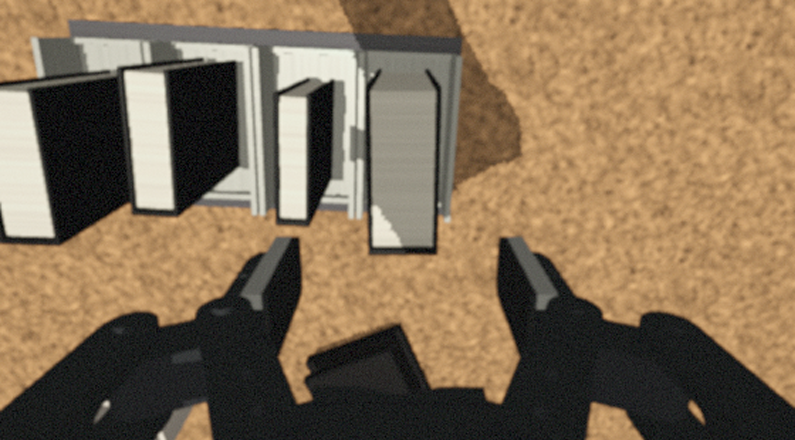

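A is upright, with its top at (367-440, 90-254). The finger tips are at (298,238) and (500,238).

```bash
python3 - <<'E'
from h import *
T=np.load('T5.npy')
B={'A':([(437,254),(369,254),(367,92),(440,90)],.144),'D':([(308,224),(277,224),(278,94),(310,90)],.114)}
for k,(p,z) in B.items(): print(k,*quad(px2w('wrist',np.array(p)/1.42+[0,90],z,T)))
# finger tip depth from gap 139px
go([.538,.319,.107],6)
E
```

```text
A [0.5396 0.3177] 0.0925 0.0382 6.2 7.0
D [0.5461 0.2517] 0.0829 0.0191 1.9 9.7
shift mm [ -1.1   3.1 125.8] rot deg [-0.08 -0.16  0.22]
```

Request:
send_rows(xyz=[[-0.001,0.002,0.035],[-0.001,0.002,0.065],[-0.001,0.002,0.09],[-0.001,0.002,0.11],[-0.001,0.002,0.12],[-0.001,0.002,0.126],[-0.001,0.002,0.126],[-0.001,0.002,0.126],[-0.001,0.002,0.126],[-0.001,0.002,0.126],[-0.001,0.002,0.126],[-0.001,0.002,0.126],[-0.001,0.002,0.126]], rot=[[0,0,0],[0,0,0],[0,0,0],[0,0,0],[0,0,0],[0,0,0],[0,0,0],[0,0,0],[0,0,0],[0,0,0],[0,0,0],[0,0,0],[0,0,0]], fingers=[0.7,0.7,0.7,0.7,0.7,0.7,0.7,0.7,0.3,0.3,0.3,0.3,0.3])

```text
time: 6.9
ee_pos: [0.5402, 0.3195, 0.1102]
ee_rot: [3.14, 0.003, -3.033]
ft_force: [-0.1, 0.0, 5.5]
opening: 0.0389
grasp_force: 62.3
```

Request:
send_rows(xyz=[[0,0,-0.01],[0,0,-0.03],[0,0,-0.06],[0,0,-0.095],[0,0,-0.13],[0,0,-0.165],[0,0,-0.18],[0,0,-0.18],[0,0,-0.18],[0,0,-0.18],[0,0,-0.18]], rot=[[0,0,0],[0,0,0],[0,0,0],[0,0,0],[0,0,0],[0,0,0],[0,0,0],[0,0,0],[0,0,0],[0,0,0],[0,0,0]], fingers=[0.3,0.3,0.3,0.3,0.3,0.3,0.3,0.3,0.3,0.3,0.3])

```text
time: 7.82
ee_pos: [0.5377, 0.3176, 0.2854]
ee_rot: [-3.139, -0.006, -3.033]
ft_force: [-0.1, -0.6, -3.9]
opening: 0.0391
grasp_force: 61.3
```

```bash
cat >> h.py <<'E'
RC=np.array([.5782,-.1889]); RY=8.5
def bay(y,x=0): # bay centre, world xy
    c,s=np.cos(np.radians(RY)),np.sin(np.radians(RY)); return RC+[c*x-s*y,s*x+c*y]
E
python3 -c "
from h import *
b=bay(-.111);print(b,state()['ee_pos'],state()['opening']);go([*b,.29],RY);go([.55,-.19,.29],RY)"
```

```text
[ 0.59460684 -0.29868076] [0.53765909 0.31758745 0.28541158] 0.039083587018561114
shift mm [  10.1 -618.8   -2.7] rot deg [-0.16 -0.33 -2.29]
shift mm [  42.7 -506.    -2.8] rot deg [-0.16 -0.33 -2.29]
```

Request:
send_rows(xyz=[[0,-0.015,-0.003],[0,-0.045,-0.003],[0.002,-0.085,-0.003],[0.002,-0.125,-0.003],[0.003,-0.165,-0.003],[0.003,-0.205,-0.003],[0.004,-0.245,-0.003],[0.005,-0.285,-0.003],[0.005,-0.325,-0.003],[0.006,-0.365,-0.003],[0.007,-0.405,-0.003],[0.008,-0.445,-0.003],[0.009,-0.485,-0.003],[0.01,-0.525,-0.003],[0.01,-0.56,-0.003],[0.01,-0.59,-0.003],[0.01,-0.61,-0.003],[0.01,-0.619,-0.003],[0.01,-0.619,-0.003],[0.01,-0.619,-0.003]], rot=[[0,0,0],[0,0,0],[0,0,0],[0,0,0],[0,0,-1],[0,0,-1],[0,0,-1],[0,0,-1],[0,0,-2.3],[0,0,-2.3],[0,0,-2.3],[0,0,-2.3],[0,0,-2.3],[0,0,-2.3],[0,0,-2.3],[0,0,-2.3],[0,0,-2.3],[0,0,-2.3],[0,0,-2.3],[0,0,-2.3]], fingers=[0.3,0.3,0.3,0.3,0.3,0.3,0.3,0.3,0.3,0.3,0.3,0.3,0.3,0.3,0.3,0.3,0.3,0.3,0.3,0.3])

```text
time: 9.48
ee_pos: [0.5956, -0.2968, 0.2906]
ee_rot: [3.139, -0.001, -2.993]
ft_force: [0.1, 0.4, -2.7]
opening: 0.0391
grasp_force: 61.4
```

Request:
send_rows(xyz=[[0,0,0],[0,0,0],[0,0,0]], rot=[[0,0,0],[0,0,0],[0,0,0]], fingers=[0.3,0.3,0.3])

```text
time: 9.73
ee_pos: [0.5966, -0.2957, 0.2918]
ee_rot: [3.141, 0.001, -2.99]
ft_force: [0.6, -0.9, -3.5]
opening: 0.0391
grasp_force: 61.4
```

```bash
python3 -c "
from h import *
np.save('T6.npy',toolT());i=grab_frame('wrist');print(state()['ee_pos'],state()['ee_rot'],state()['opening'])
cv2.imwrite('pics/w6.png',cv2.resize(i,(784,588),interpolation=cv2.INTER_CUBIC))
b=bay(-.111);go([*b,.1062],RY)"
```

```text
[ 0.59648254 -0.29613867  0.2917977 ] [ 3.14120621e+00  4.46843197e-04 -2.99052084e+00] 0.03922107332414166
shift mm [  2.3  -2.3 185.6] rot deg [0.02 0.03 0.16]
```

View pics/w6.png

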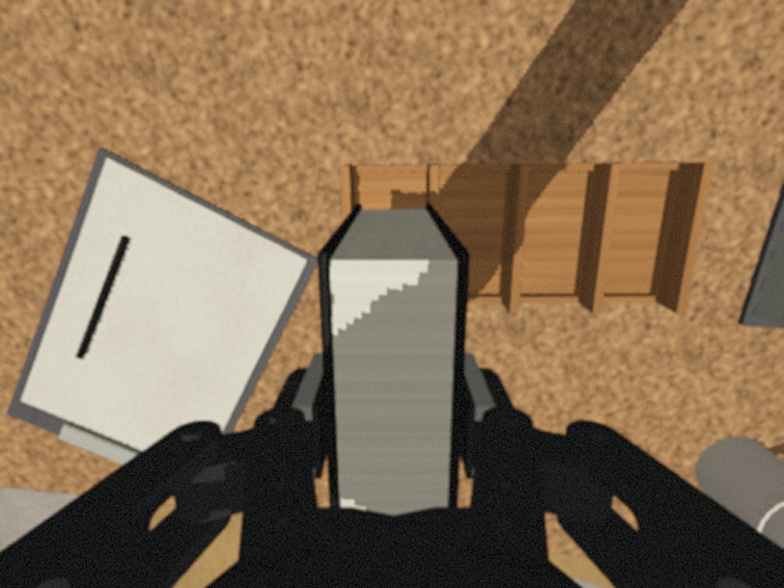

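```bash
python3 - <<'E'
from h import *
T=np.load('T6.npy')
p=px2w('wrist',np.array([(342,164),(710,163),(688,313)])/1.4,.055,T)[:,:2]
print(p, np.linalg.norm(p[1]-p[0]),np.linalg.norm(p[2]-p[1]))
d=p[1]-p[0]; yaw=np.arctan2(-d[0],d[1]); print(np.degrees(yaw))
m=(p[0]+p[1])/2; print('centre', m+.065*np.array([np.cos(yaw),np.sin(yaw)]))
# book top centre in hand: corners
q=px2w('wrist',np.array([(321,258),(467,258)])/1.4,.2918+.034,T)[:,:2]; print(q.mean(0),np.linalg.norm(q[0]-q[1]))
E
```

```text
[[ 0.53632905 -0.34788126]
 [ 0.49166597 -0.05317463]
 [ 0.61753072 -0.02723187]] 0.29807177857672007 0.12851055612769946
8.61765552802868
centre [ 0.57826368 -0.19078834]
[ 0.54938419 -0.30335884] 0.037959989691171425
```

Request:
send_rows(xyz=[[0.002,-0.003,0.02],[0.002,-0.003,0.05],[0.002,-0.003,0.08],[0.002,-0.003,0.11],[0.002,-0.003,0.13],[0.002,-0.003,0.145],[0.002,-0.003,0.155],[0.002,-0.003,0.161],[0.002,-0.003,0.166],[0.002,-0.003,0.17],[0.002,-0.003,0.174],[0.002,-0.003,0.178],[0.002,-0.003,0.18],[0.002,-0.003,0.182],[0.002,-0.003,0.184],[0.002,-0.003,0.185],[0.002,-0.003,0.186],[0.002,-0.003,0.186],[0.002,-0.003,0.186]], rot=[[0,0,0],[0,0,0],[0,0,0],[0,0,0],[0,0,0],[0,0,0],[0,0,0],[0,0,0],[0,0,0],[0,0,0],[0,0,0],[0,0,0],[0,0,0],[0,0,0],[0,0,0],[0,0,0],[0,0,0],[0,0,0],[0,0,0]], fingers=[0.3,0.3,0.3,0.3,0.3,0.3,0.3,0.3,0.3,0.3,0.3,0.3,0.3,0.3,0.3,0.3,0.3,0.3,0.3])

```text
time: 11.37
ee_pos: [0.5945, -0.3011, 0.1063]
ee_rot: [-3.141, 0.0, -2.993]
ft_force: [-3.0, 1.4, 2.2]
opening: 0.0392
grasp_force: 62.0
```

A is on the floor of its bay: the vertical force went from -3.5 N to +2.2 N. I'll release it and rise.

Request:
send_rows(xyz=[[0,0,0],[0,0,0],[0,0,0],[0,0,0],[0,0,-0.02],[0,0,-0.05],[0,0,-0.09],[0,0,-0.13],[0,0,-0.15],[0,0,-0.15],[0,0,-0.15],[0,0,-0.15],[0,0,-0.15]], rot=[[0,0,0],[0,0,0],[0,0,0],[0,0,0],[0,0,0],[0,0,0],[0,0,0],[0,0,0],[0,0,0],[0,0,0],[0,0,0],[0,0,0],[0,0,0]], fingers=[0.5,0.62,0.62,0.62,0.62,0.62,0.62,0.62,0.62,0.62,0.62,0.62,0.62])

```text
time: 12.45
ee_pos: [0.5936, -0.3006, 0.2534]
ee_rot: [3.139, -0.003, -2.993]
ft_force: [0.4, -0.3, -0.9]
opening: 0.0531
grasp_force: 0.0
```

```bash
sed -i 's/^RC=.*/RC=np.array([.5782,-.1900]); RY=8.6/' h.py; python3 -c "
from h import *
print(state()['ee_pos'])
cv2.imwrite('pics/w7.png',grab_frame('wrist'))
go([.546,.2515,.25],3.5)"
```

```text
[ 0.59362101 -0.3006221   0.25335198]
shift mm [-34.6 553.1   4.4] rot deg [ 0.11 -0.2   5.02]
```

View pics/w7.png

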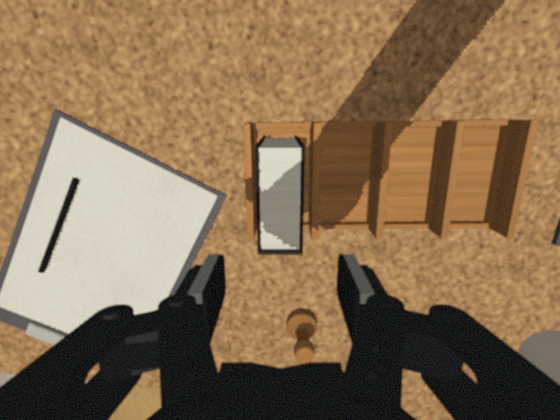

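A stands upright in the rightmost bay, top at (258-303, 145-253). D is next.

Request:
send_rows(xyz=[[-0.001,0.02,0],[-0.004,0.06,0],[-0.007,0.1,0],[-0.009,0.14,0],[-0.011,0.18,0],[-0.014,0.22,0],[-0.016,0.26,0],[-0.019,0.3,0],[-0.021,0.34,0],[-0.024,0.38,0],[-0.026,0.42,0],[-0.029,0.46,0],[-0.031,0.5,0],[-0.034,0.535,0],[-0.035,0.553,0],[-0.035,0.553,0],[-0.035,0.553,0],[-0.035,0.553,0],[-0.035,0.553,0],[-0.035,0.553,0]], rot=[[0,0,0],[0,0,0],[0,0,2],[0,0,2],[0,0,2],[0,0,2],[0,0,5],[0,0,5],[0,0,5],[0,0,5],[0,0,5],[0,0,5],[0,0,5],[0,0,5],[0,0,5],[0,0,5],[0,0,5],[0,0,5],[0,0,5],[0,0,5]], fingers=[0.5,0.5,0.5,0.5,0.5,0.5,0.5,0.5,0.5,0.5,0.5,0.5,0.5,0.5,0.5,0.5,0.5,0.5,0.5,0.5])

```text
time: 14.17
ee_pos: [0.5479, 0.2489, 0.2552]
ee_rot: [-3.14, -0.0, -3.084]
ft_force: [0.1, -0.2, 0.1]
opening: 0.0425
grasp_force: 0.0
```

```bash
python3 -c "
from h import *
print(state()['ee_pos']);go([.546,.2515,.08],3.5)
cv2.imwrite('pics/w8.png',grab_frame('wrist'))"
```

```text
[0.54788788 0.24886345 0.2552303 ]
shift mm [  1.7   3.  175.2] rot deg [-0.07 -0.01 -0.18]
```

View pics/w8.png

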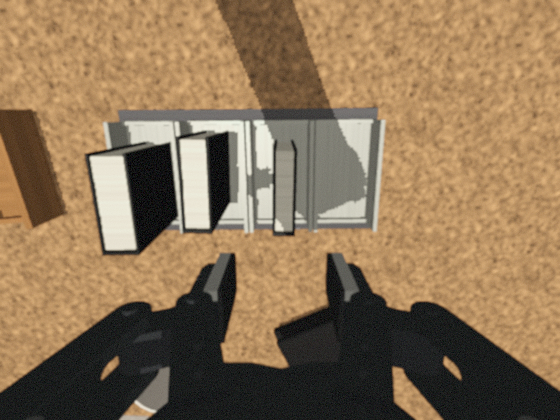

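D's top is at (273-297, 148-235), C's near (195,183) and B's near (118,200). I'll measure all three from this view.

```bash
python3 - <<'E'
from h import *
B={'D':([(295,235),(273,235),(272,148),(297,148)],.114),'C':([(209,231),(182,231),(179,138),(210,135)],.124),'B':([(138,252),(103,252),(89,155),(128,151)],.134)}
for k,(p,z) in B.items(): print(k,*quad(px2w('wrist',p,z)))
E
```

```text
D [0.5464 0.2514] 0.0825 0.0217 3.2 3.4
C [0.5419 0.1719] 0.0854 0.0256 -0.4 6.2
B [0.5605 0.1053] 0.0888 0.0318 1.6 6.4
```

Request:
send_rows(xyz=[[0.002,0.003,0.035],[0.002,0.003,0.075],[0.002,0.003,0.11],[0.002,0.003,0.135],[0.002,0.003,0.155],[0.002,0.003,0.168],[0.002,0.003,0.175],[0.002,0.003,0.175],[0.002,0.003,0.175],[0.002,0.003,0.175],[0.002,0.003,0.175],[0.002,0.003,0.175],[0.002,0.003,0.175],[0.002,0.003,0.175],[0.002,0.003,0.175]], rot=[[0,0,0],[0,0,0],[0,0,0],[0,0,0],[0,0,0],[0,0,0],[0,0,0],[0,0,0],[0,0,0],[0,0,0],[0,0,0],[0,0,0],[0,0,0],[0,0,0],[0,0,0]], fingers=[0.5,0.5,0.5,0.5,0.5,0.5,0.5,0.5,0.5,0.1,0.1,0.1,0.1,0.1,0.1])

```text
time: 15.47
ee_pos: [0.5463, 0.2537, 0.0819]
ee_rot: [3.141, 0.003, -3.081]
ft_force: [-0.9, -0.3, 5.4]
opening: 0.0208
grasp_force: 59.5
```

Request:
send_rows(xyz=[[0,0,-0.01],[0,0,-0.03],[0,0,-0.06],[0,0,-0.095],[0,0,-0.13],[0,0,-0.155],[0,0,-0.165],[0,0,-0.165],[0,0,-0.165],[0,0,-0.165],[0,0,-0.165]], rot=[[0,0,0],[0,0,0],[0,0,0],[0,0,0],[0,0,0],[0,0,0],[0,0,0],[0,0,0],[0,0,0],[0,0,0],[0,0,0]], fingers=[0.1,0.1,0.1,0.1,0.1,0.1,0.1,0.1,0.1,0.1,0.1])

```text
time: 16.38
ee_pos: [0.5438, 0.2533, 0.2428]
ee_rot: [-3.14, -0.005, -3.08]
ft_force: [-0.3, -0.2, -1.5]
opening: 0.0212
grasp_force: 58.6
```

```bash
python3 -c "
from h import *
b=bay(-.037);print(b,state()['ee_pos'],state()['opening'],state()['ft_force']);go([*b,.245],RY)"
```

```text
[ 0.58373281 -0.22658399] [0.54377888 0.25327339 0.2427967 ] 0.02115219097545433 [-0.34036401 -0.15811728 -1.53061057]
shift mm [ -10.4 -481.4   -1.3] rot deg [-0.1  -0.29 -5.08]
```

Request:
send_rows(xyz=[[0,-0.015,-0.001],[-0.001,-0.045,-0.001],[-0.002,-0.085,-0.001],[-0.003,-0.125,-0.001],[-0.004,-0.165,-0.001],[-0.005,-0.205,-0.001],[-0.005,-0.245,-0.001],[-0.006,-0.285,-0.001],[-0.007,-0.325,-0.001],[-0.008,-0.365,-0.001],[-0.009,-0.405,-0.001],[-0.01,-0.435,-0.001],[-0.01,-0.46,-0.001],[-0.01,-0.475,-0.001],[-0.01,-0.481,-0.001],[-0.01,-0.481,-0.001],[-0.01,-0.481,-0.001],[-0.01,-0.481,-0.001],[-0.01,-0.481,-0.001],[-0.01,-0.481,-0.001]], rot=[[0,0,0],[0,0,0],[0,0,0],[0,0,-2],[0,0,-2],[0,0,-2],[0,0,-4],[0,0,-4],[0,0,-5],[0,0,-5],[0,0,-5],[0,0,-5],[0,0,-5],[0,0,-5],[0,0,-5],[0,0,-5],[0,0,-5],[0,0,-5],[0,0,-5],[0,0,-5]], fingers=[0.1,0.1,0.1,0.1,0.1,0.1,0.1,0.1,0.1,0.1,0.1,0.1,0.1,0.1,0.1,0.1,0.1,0.1,0.1,0.1])

```text
time: 18.05
ee_pos: [0.585, -0.2237, 0.2466]
ee_rot: [3.141, 0.0, -2.99]
ft_force: [-0.0, 0.0, -1.6]
opening: 0.0213
grasp_force: 58.7
```

```bash
python3 -c "
from h import *
b=bay(-.037);print(state()['ee_pos'],state()['opening'],state()['ft_force']);go([*b,.0779],RY)"
```

```text
[ 0.58495484 -0.22366521  0.2466193 ] 0.021349166427111224 [-0.03104992  0.01258989 -1.58766208]
shift mm [  1.7  -2.8 168.7] rot deg [0.04 0.02 0.08]
```

Request:
send_rows(xyz=[[0.001,-0.002,0.02],[0.001,-0.002,0.05],[0.001,-0.002,0.08],[0.001,-0.002,0.105],[0.001,-0.002,0.125],[0.001,-0.002,0.138],[0.001,-0.002,0.145],[0.001,-0.002,0.15],[0.001,-0.002,0.154],[0.001,-0.002,0.158],[0.001,-0.002,0.161],[0.001,-0.002,0.164],[0.001,-0.002,0.166],[0.001,-0.002,0.168],[0.001,-0.002,0.169],[0.001,-0.002,0.169],[0.001,-0.002,0.169],[0.001,-0.002,0.169]], rot=[[0,0,0],[0,0,0],[0,0,0],[0,0,0],[0,0,0],[0,0,0],[0,0,0],[0,0,0],[0,0,0],[0,0,0],[0,0,0],[0,0,0],[0,0,0],[0,0,0],[0,0,0],[0,0,0],[0,0,0],[0,0,0]], fingers=[0.1,0.1,0.1,0.1,0.1,0.1,0.1,0.1,0.1,0.1,0.1,0.1,0.1,0.1,0.1,0.1,0.1,0.1])

```text
time: 19.55
ee_pos: [0.584, -0.2279, 0.078]
ee_rot: [-3.141, 0.0, -2.993]
ft_force: [-1.5, 0.2, 3.9]
opening: 0.0214
grasp_force: 59.2
```

Request:
send_rows(xyz=[[0,0,0],[0,0,0],[0,0,0],[0,0,0],[0,0,-0.02],[0,0,-0.05],[0,0,-0.09],[0,0,-0.13],[0,0,-0.165],[0,0,-0.17],[0,0,-0.17],[0,0,-0.17],[0,0,-0.17]], rot=[[0,0,0],[0,0,0],[0,0,0],[0,0,0],[0,0,0],[0,0,0],[0,0,0],[0,0,0],[0,0,0],[0,0,0],[0,0,0],[0,0,0],[0,0,0]], fingers=[0.3,0.42,0.42,0.42,0.42,0.42,0.42,0.42,0.42,0.42,0.42,0.42,0.42])

```text
time: 20.63
ee_pos: [0.5827, -0.2273, 0.2453]
ee_rot: [3.14, -0.004, -2.993]
ft_force: [0.7, -0.0, 0.0]
opening: 0.036
grasp_force: 0.0
```

```bash
python3 -c "
from h import *
print(state()['ee_pos']);go([.542,.172,.25],2.5)"
```

```text
[ 0.58270604 -0.22728688  0.24528401]
shift mm [-18.9 400.9  -4. ] rot deg [ 0.1  -0.22  6.02]
```

Request:
send_rows(xyz=[[-0.001,0.02,-0.004],[-0.003,0.06,-0.004],[-0.005,0.1,-0.004],[-0.007,0.14,-0.004],[-0.009,0.18,-0.004],[-0.011,0.22,-0.004],[-0.013,0.26,-0.004],[-0.015,0.3,-0.004],[-0.017,0.34,-0.004],[-0.018,0.375,-0.004],[-0.019,0.395,-0.004],[-0.019,0.401,-0.004],[-0.019,0.401,-0.004],[-0.019,0.401,-0.004],[-0.019,0.401,-0.004],[-0.019,0.401,-0.004],[-0.019,0.401,-0.004]], rot=[[0,0,0],[0,0,0],[0,0,2],[0,0,2],[0,0,4],[0,0,4],[0,0,6],[0,0,6],[0,0,6],[0,0,6],[0,0,6],[0,0,6],[0,0,6],[0,0,6],[0,0,6],[0,0,6],[0,0,6]], fingers=[0.52,0.52,0.52,0.52,0.52,0.52,0.52,0.52,0.52,0.52,0.52,0.52,0.52,0.52,0.52,0.52,0.52])

```text
time: 22.05
ee_pos: [0.5438, 0.1696, 0.2513]
ee_rot: [-3.141, -0.0, -3.101]
ft_force: [0.1, -0.2, 0.3]
opening: 0.0445
grasp_force: 0.0
```

```bash
python3 -c "
from h import *
print(state()['ee_pos']);go([.542,.172,.09],2.5)"
```

```text
[0.5437591  0.16957159 0.25133531]
shift mm [  1.6   2.6 161.3] rot deg [-0.05 -0.01 -0.18]
```

Request:
send_rows(xyz=[[0.002,0.002,0.035],[0.002,0.002,0.075],[0.002,0.002,0.105],[0.002,0.002,0.13],[0.002,0.002,0.148],[0.002,0.002,0.158],[0.002,0.002,0.162],[0.002,0.002,0.162],[0.002,0.002,0.162],[0.002,0.002,0.162],[0.002,0.002,0.162],[0.002,0.002,0.162],[0.002,0.002,0.162],[0.002,0.002,0.162],[0.002,0.002,0.162]], rot=[[0,0,0],[0,0,0],[0,0,0],[0,0,0],[0,0,0],[0,0,0],[0,0,0],[0,0,0],[0,0,0],[0,0,0],[0,0,0],[0,0,0],[0,0,0],[0,0,0],[0,0,0]], fingers=[0.52,0.52,0.52,0.52,0.52,0.52,0.52,0.52,0.52,0.17,0.17,0.17,0.17,0.17,0.17])

```text
time: 23.3
ee_pos: [0.5425, 0.1734, 0.091]
ee_rot: [3.141, 0.003, -3.098]
ft_force: [-0.1, -0.6, 6.0]
opening: 0.0269
grasp_force: 59.8
```

Request:
send_rows(xyz=[[0,0,-0.01],[0,0,-0.03],[0,0,-0.06],[0,0,-0.095],[0,0,-0.13],[0,0,-0.155],[0,0,-0.165],[0,0,-0.165],[0,0,-0.165],[0,0,-0.165],[0,0,-0.165]], rot=[[0,0,0],[0,0,0],[0,0,0],[0,0,0],[0,0,0],[0,0,0],[0,0,0],[0,0,0],[0,0,0],[0,0,0],[0,0,0]], fingers=[0.17,0.17,0.17,0.17,0.17,0.17,0.17,0.17,0.17,0.17,0.17])

```text
time: 24.22
ee_pos: [0.5398, 0.1731, 0.2519]
ee_rot: [-3.14, -0.005, -3.098]
ft_force: [-0.9, -0.1, -2.1]
opening: 0.0267
grasp_force: 59.2
```

```bash
python3 -c "
from h import *
b=bay(.037);print(b,state()['ee_pos'],state()['opening'],state()['ft_force']);go([*b,.255],RY)"
```

```text
[ 0.57266719 -0.15341601] [0.53983062 0.17311435 0.25192666] 0.026743459798317815 [-0.93170085 -0.1434079  -2.12045867]
shift mm [ -18.5 -327.7   -2.7] rot deg [-0.07 -0.3  -6.08]
```

Request:
send_rows(xyz=[[-0.001,-0.015,-0.003],[-0.003,-0.045,-0.003],[-0.005,-0.085,-0.003],[-0.007,-0.125,-0.003],[-0.009,-0.165,-0.003],[-0.012,-0.205,-0.003],[-0.014,-0.245,-0.003],[-0.016,-0.28,-0.003],[-0.017,-0.305,-0.003],[-0.018,-0.322,-0.003],[-0.018,-0.33,-0.003],[-0.018,-0.33,-0.003],[-0.018,-0.33,-0.003],[-0.018,-0.33,-0.003],[-0.018,-0.33,-0.003],[-0.018,-0.33,-0.003]], rot=[[0,0,0],[0,0,0],[0,0,-2],[0,0,-2],[0,0,-4],[0,0,-4],[0,0,-6],[0,0,-6],[0,0,-6],[0,0,-6],[0,0,-6],[0,0,-6],[0,0,-6],[0,0,-6],[0,0,-6],[0,0,-6]], fingers=[0.17,0.17,0.17,0.17,0.17,0.17,0.17,0.17,0.17,0.17,0.17,0.17,0.17,0.17,0.17,0.17])

```text
time: 25.55
ee_pos: [0.5739, -0.1534, 0.2574]
ee_rot: [3.141, 0.0, -2.99]
ft_force: [0.0, 0.3, -0.8]
opening: 0.0271
grasp_force: 59.2
```

```bash
python3 -c "
from h import *
b=bay(.037);print(state()['ee_pos'],state()['opening'],state()['ft_force']);go([*b,.087],RY)"
```

```text
[ 0.57386494 -0.15340071  0.25744104] 0.027069348893538167 [ 0.01451484  0.28976135 -0.84205934]
shift mm [  1.2   0.  170.4] rot deg [0.05 0.   0.08]
```

Request:
send_rows(xyz=[[0.001,0.001,0.02],[0.001,0.001,0.05],[0.001,0.001,0.08],[0.001,0.001,0.105],[0.001,0.001,0.125],[0.001,0.001,0.138],[0.001,0.001,0.146],[0.001,0.001,0.151],[0.001,0.001,0.155],[0.001,0.001,0.159],[0.001,0.001,0.162],[0.001,0.001,0.165],[0.001,0.001,0.167],[0.001,0.001,0.169],[0.001,0.001,0.17],[0.001,0.001,0.171],[0.001,0.001,0.171],[0.001,0.001,0.171]], rot=[[0,0,0],[0,0,0],[0,0,0],[0,0,0],[0,0,0],[0,0,0],[0,0,0],[0,0,0],[0,0,0],[0,0,0],[0,0,0],[0,0,0],[0,0,0],[0,0,0],[0,0,0],[0,0,0],[0,0,0],[0,0,0]], fingers=[0.17,0.17,0.17,0.17,0.17,0.17,0.17,0.17,0.17,0.17,0.17,0.17,0.17,0.17,0.17,0.17,0.17,0.17])

```text
time: 27.05
ee_pos: [0.5725, -0.1546, 0.0871]
ee_rot: [-3.141, 0.0, -2.993]
ft_force: [-2.1, 0.5, 3.3]
opening: 0.0268
grasp_force: 59.8
```

C is on the floor of its bay. I'll release it.

Request:
send_rows(xyz=[[0,0,0],[0,0,0],[0,0,0],[0,0,0],[0,0,-0.02],[0,0,-0.05],[0,0,-0.09],[0,0,-0.13],[0,0,-0.16],[0,0,-0.165],[0,0,-0.165],[0,0,-0.165],[0,0,-0.165]], rot=[[0,0,0],[0,0,0],[0,0,0],[0,0,0],[0,0,0],[0,0,0],[0,0,0],[0,0,0],[0,0,0],[0,0,0],[0,0,0],[0,0,0],[0,0,0]], fingers=[0.35,0.48,0.48,0.48,0.48,0.48,0.48,0.48,0.48,0.48,0.48,0.48,0.48])

```text
time: 28.13
ee_pos: [0.5714, -0.1542, 0.2494]
ee_rot: [3.14, -0.004, -2.993]
ft_force: [-0.6, -0.2, -0.5]
opening: 0.0407
grasp_force: 0.0
```

```bash
python3 -c "
from h import *
print(state()['ee_pos']);go([.561,.1045,.25],3.5)"
```

```text
[ 0.57137668 -0.15417949  0.24943535]
shift mm [-28.  257.4  -0.3] rot deg [ 0.07 -0.22  5.02]
```

Request:
send_rows(xyz=[[-0.002,0.02,0],[-0.007,0.06,0],[-0.011,0.1,0],[-0.015,0.14,0],[-0.02,0.18,0],[-0.024,0.22,0],[-0.027,0.245,0],[-0.028,0.259,0],[-0.028,0.259,0],[-0.028,0.259,0],[-0.028,0.259,0],[-0.028,0.259,0],[-0.028,0.259,0]], rot=[[0,0,0],[0,0,0],[0,0,2],[0,0,2],[0,0,5],[0,0,5],[0,0,5],[0,0,5],[0,0,5],[0,0,5],[0,0,5],[0,0,5],[0,0,5]], fingers=[0.65,0.65,0.65,0.65,0.65,0.65,0.65,0.65,0.65,0.65,0.65,0.65,0.65])

```text
time: 29.22
ee_pos: [0.5621, 0.1035, 0.2511]
ee_rot: [-3.14, -0.001, -3.084]
ft_force: [0.4, -0.5, 1.1]
opening: 0.0552
grasp_force: 0.0
```

```bash
python3 -c "
from h import *
print(state()['ee_pos']);go([.561,.1045,.1],3.5)"
```

```text
[0.56209409 0.10351867 0.25110633]
shift mm [  1.    1.2 151.1] rot deg [-0.06 -0.03 -0.19]
```

Request:
send_rows(xyz=[[0.001,0.001,0.035],[0.001,0.001,0.07],[0.001,0.001,0.1],[0.001,0.001,0.122],[0.001,0.001,0.138],[0.001,0.001,0.148],[0.001,0.001,0.152],[0.001,0.001,0.152],[0.001,0.001,0.152],[0.001,0.001,0.152],[0.001,0.001,0.152],[0.001,0.001,0.152],[0.001,0.001,0.152],[0.001,0.001,0.152],[0.001,0.001,0.152]], rot=[[0,0,0],[0,0,0],[0,0,0],[0,0,0],[0,0,0],[0,0,0],[0,0,0],[0,0,0],[0,0,0],[0,0,0],[0,0,0],[0,0,0],[0,0,0],[0,0,0],[0,0,0]], fingers=[0.65,0.65,0.65,0.65,0.65,0.65,0.65,0.65,0.65,0.24,0.24,0.24,0.24,0.24,0.24])

```text
time: 30.47
ee_pos: [0.5621, 0.1064, 0.1009]
ee_rot: [-3.141, 0.003, -3.081]
ft_force: [-0.3, -1.2, 6.2]
opening: 0.0329
grasp_force: 60.3
```

Request:
send_rows(xyz=[[0,0,-0.01],[0,0,-0.03],[0,0,-0.06],[0,0,-0.095],[0,0,-0.13],[0,0,-0.155],[0,0,-0.165],[0,0,-0.165],[0,0,-0.165],[0,0,-0.165],[0,0,-0.165]], rot=[[0,0,0],[0,0,0],[0,0,0],[0,0,0],[0,0,0],[0,0,0],[0,0,0],[0,0,0],[0,0,0],[0,0,0],[0,0,0]], fingers=[0.24,0.24,0.24,0.24,0.24,0.24,0.24,0.24,0.24,0.24,0.24])

```text
time: 31.38
ee_pos: [0.5594, 0.1065, 0.2619]
ee_rot: [-3.141, -0.005, -3.08]
ft_force: [-0.0, 0.3, -2.8]
opening: 0.0331
grasp_force: 59.8
```

```bash
python3 -c "
from h import *
b=bay(.111);print(b,state()['ee_pos'],state()['opening'],state()['ft_force']);go([*b,.262],RY)"
```

```text
[ 0.56160158 -0.08024804] [0.55939407 0.10647813 0.26188775] 0.033101640495119065 [-0.03324453  0.26458539 -2.8251248 ]
shift mm [ 9.300e+00 -1.865e+02  1.000e-01] rot deg [-0.03 -0.31 -5.08]
```

Request:
send_rows(xyz=[[0.001,-0.015,0],[0.002,-0.045,0],[0.004,-0.08,0],[0.006,-0.115,0],[0.008,-0.145,0],[0.009,-0.17,0],[0.01,-0.184,0],[0.01,-0.187,0],[0.01,-0.187,0],[0.01,-0.187,0],[0.01,-0.187,0],[0.01,-0.187,0]], rot=[[0,0,0],[0,0,-1],[0,0,-3],[0,0,-5],[0,0,-5],[0,0,-5],[0,0,-5],[0,0,-5],[0,0,-5],[0,0,-5],[0,0,-5],[0,0,-5]], fingers=[0.24,0.24,0.24,0.24,0.24,0.24,0.24,0.24,0.24,0.24,0.24,0.24])

```text
time: 32.38
ee_pos: [0.5624, -0.0783, 0.2642]
ee_rot: [3.14, -0.0, -2.99]
ft_force: [-0.6, -0.4, -0.7]
opening: 0.0328
grasp_force: 59.9
```

```bash
python3 -c "
from h import *
b=bay(.111);print(state()['ee_pos'],state()['opening'],state()['ft_force']);go([*b,.097],RY)"
```

```text
[ 0.56240114 -0.07828865  0.26416471] 0.032836119180000796 [-0.56177323 -0.40770347 -0.73742356]
shift mm [  1.   -2.  167.2] rot deg [ 0.07 -0.02  0.11]
```

Request:
send_rows(xyz=[[0.001,-0.001,0.02],[0.001,-0.001,0.05],[0.001,-0.001,0.08],[0.001,-0.001,0.105],[0.001,-0.001,0.125],[0.001,-0.001,0.137],[0.001,-0.001,0.144],[0.001,-0.001,0.149],[0.001,-0.001,0.153],[0.001,-0.001,0.157],[0.001,-0.001,0.16],[0.001,-0.001,0.163],[0.001,-0.001,0.165],[0.001,-0.001,0.166],[0.001,-0.001,0.167],[0.001,-0.001,0.168],[0.001,-0.001,0.168],[0.001,-0.001,0.168]], rot=[[0,0,0],[0,0,0],[0,0,0],[0,0,0],[0,0,0],[0,0,0],[0,0,0],[0,0,0],[0,0,0],[0,0,0],[0,0,0],[0,0,0],[0,0,0],[0,0,0],[0,0,0],[0,0,0],[0,0,0],[0,0,0]], fingers=[0.24,0.24,0.24,0.24,0.24,0.24,0.24,0.24,0.24,0.24,0.24,0.24,0.24,0.24,0.24,0.24,0.24,0.24])

```text
time: 33.88
ee_pos: [0.5616, -0.0817, 0.0969]
ee_rot: [-3.141, 0.0, -2.993]
ft_force: [-0.7, -0.2, 1.2]
opening: 0.0331
grasp_force: 60.2
```

Request:
send_rows(xyz=[[0,0,0.001],[0,0,0.001],[0,0,0.001],[0,0,0.001],[0,0,0.001],[0,0,0.001],[0,0,-0.02],[0,0,-0.05],[0,0,-0.09],[0,0,-0.13],[0,0,-0.17],[0,0,-0.2],[0,0,-0.2],[0,0,-0.2],[0,0,-0.2]], rot=[[0,0,0],[0,0,0],[0,0,0],[0,0,0],[0,0,0],[0,0,0],[0,0,0],[0,0,0],[0,0,0],[0,0,0],[0,0,0],[0,0,0],[0,0,0],[0,0,0],[0,0,0]], fingers=[0.24,0.24,0.45,0.55,0.55,0.55,0.55,0.55,0.55,0.55,0.55,0.55,0.55,0.55,0.55])

```text
time: 35.13
ee_pos: [0.5607, -0.0816, 0.2953]
ee_rot: [3.141, -0.002, -2.993]
ft_force: [0.4, -0.0, -0.3]
opening: 0.0469
grasp_force: 0.0
```

```bash
python3 -c "
from h import *
w=grab_frame('wrist');s=grab_frame('scene')[100:400,60:460]
cv2.imwrite('pics/f.png',np.vstack([cv2.resize(w,(400,300)),s]))"
```

```text
(no output)
```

View pics/f.png

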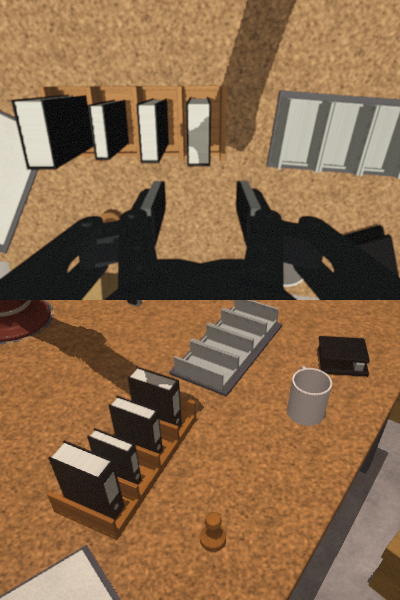

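All four stand upright in the rack, A, D, C, B from right to left. The holders are empty and the mug is untouched at (310,395).

```bash
python3 -c "
from cell import *
print(hand_in())"
```

```text
the job is handed in; nothing more can be done
None
```

I handed the job in: all four registers stand upright in the rack in reversed order (right to left A, D, C, B), each set down gently, with the mug untouched in the last pictures; the hand-in returned no verdict.

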